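Clamp the chopping board with its lever bolt

TASK

The chopping board lies loose under its hold-down clamp. With the lever still raised, turn the clamp bolt clockwise (seen from above) until its foot is snug on the board, firm to the hand but not forced, then fold the lever fully down to lock it and let go. Leave the board in its bed and do not disturb the things around it.

Things in the scene. Friction and masses are not known exactly. Their poses are not given: they have to be found in the camera images.
- stand: Fixed board clamp: dark wooden plate (12 mm thick, x -95..95, y -68..152 mm) with 12 mm rims round the board; at y = -52 a dark steel post with an arm over the board. Nothing of it is higher than 97 mm (boss round the bolt, 34 mm wide). Origin on the worktop exactly below the bolt's axis; y points from the post to the open end of the bed, z up.
- spindle: Steel clamp bolt with all it carries. Origin on its vertical axis at the lever's pivot, 135 mm above the worktop at bolt = 0; sinks 2.5 mm per rad of turn (the body itself does not turn). 30 mm collar 6 to 16 mm below the pivot, 13 mm shaft, 26 mm round foot below. How far the foot reaches differs each time by up to 6 mm either way: feel for the contact, 1.2 to 7.5 rad away.
- bolt (a joint): Turn of the bolt in rad, growing clockwise seen from above (foot down); starts in 0 to 1.2. Free turning takes 0 to 0.2 N m. From touch, on stiff springs, the push on the board grows about 110 N per rad and the moment about 0.7 N m per rad. Snug: push 40 to 110 N (about 0.3 to 0.7 N m: 6 to 14 N at 50 mm from the axis); over 165 N is forced. It does not run back by itself.
- lever (a joint): Fold of the lever in rad: 0 = open (rising outward 0.7 rad above level), 0.7 = fully closed (level, at its stop); starts in 0 to 0.08. Its stiff hinge holds it at any angle: 0.4 to 0.8 N m, so 5 to 15 N pressed down on its outer half, rising sharply at the stop. Closing drives the foot 1.4 mm further by a cam, adding some 35 N to the push on the board.
- lever_tip (a point): Outer end of the steel lever, on its centre line 88 mm from the pivot. The lever is a straight flat bar, 16 mm wide and 9 mm thick with a rounded end; it runs from the pivot on the bolt's axis to this point and turns round with the bolt. Push its side round with closed fingers, or pinch it across its width.
- lever_mid (a point): Point on the centre line of the lever 60 mm from the pivot, in the middle of a narrow dark inlay on the bar.
- board: Loose light wooden chopping board 153 x 160 x 20 mm lying in the bed of the stand, 1 to 3 mm of play to the rims. Origin at the centre of its underside.
- sugar_jar: Bystander: glass jar with grey lid, 64 mm wide, 90 mm high; origin at the centre of its underside.
- coffee_cup: Bystander: white cup, brown inside, 62 x 92 x 51 mm; origin at the centre of its underside.
- coffee_cup_b: Bystander: a second such white cup; origin at the centre of its underside.
- shot_glass: Bystander: small clear glass, 44 mm wide, 55 mm high; origin at the centre of its underside.
- mustard_jar: Bystander: squat jar with a red lid, 62 mm wide, 86 mm high; origin at the centre of its underside.
- pepper_mill: Bystander: wooden mill, 58 mm wide, 160 mm high; origin at the centre of its underside.
- onion: Bystander: red onion, about 83 mm; origin at the centre of its underside.
- teaspoon: Bystander: steel teaspoon 130 x 27 x 11 mm lying on the open end of the board, 117 mm from the bolt's axis; origin at the centre of its underside.

How it is judged:
By the outcome, as a careful person would: the job done as asked, in the order asked, and still so for the second after the job is handed in, with the robot touching nothing.
It also fails if it takes over 72 s, if anything falls off the work surface, if the arm or the gripper's body presses on something with over 40 N, if the wrist force passes 120 N, or if a joint passes its speed limit or range.

ROBOT

A 6-joint arm with a two-finger parallel gripper is mounted at the origin on a cart in front of the work surface, level with it; the furniture and walls round the work are solid. World frame = base frame: x ahead of the robot, y to its left, z up, the work surface at z = 0. Lengths are in m, angles in degrees, forces in N, time in s.
With the tool pointing down it reaches from about 0.35 to 0.975 m from the base axis. Payload 7.1 kg.
Tool frame: the origin (TCP) lies on the centre line of the jaws, within the pads' length; the fingertips stand 22 mm ahead of it and the grasp point (between the pads) lies 3 mm ahead of it; z points along the fingers, y is the line along which they close (so a half turn about z gives the same grasp; the last joint's range is limited). The gripper opens to 88 mm and grips with 3 to 60 N. Pads are 20 mm wide; open, the fingers measure 115 mm over their backs; the gripper's body (75 mm by 178 mm) begins 61 mm behind the grasp point.
Start: joints at [65.317, 24.242, 93.386, -0, 62.372, -1.089], TCP at [0.25, 0.573, 0.245] pointing down, gripper open.
Joint ranges: [-172.04, 172.04], [-51.8, 120.97], [4.93, 147.93], [-75.15, 255.16], [6.16, 154.13], [-145.62, 145.62]. Speed limits (degrees/s): [136.94, 136.94, 172.46, 180, 180, 180].

INTERFACE

Orientations are given as [roll, pitch, yaw] about the fixed x, y, z axes, in that order (R = Rz(yaw) Ry(pitch) Rx(roll)).
In Python, from station import ctrl gives the robot as it stands.
- The arm moves only by the tool arm_command, never from a script. Its argument "rows" is a list of rows, each a list of 7 numbers: the turn, a rotation vector about the world's x, y, z each as a share of 10 degrees, from -1 to 1, then the shift along the world's x, y, z each as a share of 0.04 m, from -1 to 1, then the opening in per cent of the stroke, from 0 (shut) to 100 (fully open). A call has 1 to 12 rows; each row shifts and turns the commanded pose from where the row before left it; what a row does not reach is not made up. A row lasts 1/8 s, in which the tool goes at most 62.5 mm and 10.7 degrees, less where a joint would pass 70% of its speed; a pose out of reach is approached as far as the arm can. A call with a number of a shift or a turn outside -1 to 1 is refused whole. A call with a gripper value outside its range is refused whole. The fingers move at their own pace and stop on an object; the grip force is fixed at half the most. Time passes only in rows, so rows that do not move let the fingers close. It gives the time, the measured TCP pose, the force, the opening and the grip force at its end, in the units of the state.
- ctrl.get_obs(): the state, without advancing time (a new reading comes with each control period).
- ctrl.capture(name): name is "scene" or "top" or "wrist"; returns the picture (384x512x3 uint8, blue, green, red); there is no depth.
- ctrl.get_calibration(name): a dict with "fov_y" (degrees; the focal length in pixels is half the picture's height over the tangent of half this angle, whatever the lens; pixels are square), "cx", "cy" (the principal point, pixels), "R" (3x3) and "t" (3): a world point X has camera coordinates R X + t; the wrist camera has in their place "mount" (4x4, takes a point from camera to tool coordinates, whose origin is the TCP and whose axes are the flange's). Camera axes: x right, y down, z forward; pixel columns grow to the right and rows downward; lengths in m; the calibration is good to about 2 mm. A picture is of the moment at which its call begins: read the wrist's pose just before it. get_calibration takes no time and is no camera call.
- ctrl.finish_job(): hands the job in; it is judged then, once.
The state is a dict: "time_s": time; "joint_positions": joint angles; "dq": joint speeds; "joint_efforts": joint torques, N m; "eef_pos": TCP position; "tool_rot": TCP orientation; "ft_force": force on the tool from outside, world axes, zero at the start; "torque": the same for the moment, N m; "finger_gap": opening from 0.0 (shut) to 1.0 (fully open); "gripper_force": force on a finger pad.
Only numpy, scipy, OpenCV 4.12 (cv2) and the standard library are available. Lean on these libraries where they do the work, as an engineer would, in place of code of your own. Each camera call takes 0.05 s, during which the arm holds its last target. There are 200 camera calls.

## Working session

There is one attempt and no reset: what is moved stays moved. The work goes in short steps, Python scripts to look and compute and a tool call to move; the robot and the scene stay as the last step left them, time stands still between calls to the robot, and variables do not carry over. Pictures are saved under pics/ and viewed, at most 10 in all, crops included, and the job is handed in when it is done.

Besides the shell and the picture viewer there is one more tool, called after "Emit:" as name(argument=value, ...) on one line, values as JSON. arm_command: Moves the arm, as the interface text tells. Its arguments: {"type":"object","properties":{"rows":{"type":"array","items":{"type":"array","items":{"type":"number"}}}},"required":["rows"]}

```bash
mkdir -p pics; python3 - <<'E'
from station import ctrl
import cv2,numpy as np
for n in("scene","top"):
    cv2.imwrite(f"pics/{n}0.png",ctrl.capture(n)); c=ctrl.get_calibration(n); print(n,c)
print(ctrl.get_calibration("wrist"))
a=cv2.imread("pics/scene0.png");b=cv2.imread("pics/top0.png")
E
```

```text
scene {'fov_y': 48.88610639155279, 'cx': 253.79092362865367, 'cy': 197.01950552706498, 'R': array([[ 4.05106738e-01, -9.14269082e-01,  7.59955799e-04],
       [-8.02098473e-01, -3.55803338e-01, -4.79626964e-01],
       [ 4.38778499e-01,  1.93690555e-01, -8.77472163e-01]]), 't': array([-0.28844705,  0.49852633,  0.83496323])}
top {'fov_y': 52.291246160018545, 'cx': 256.95250999244763, 'cy': 195.80213355161786, 'R': array([[ 0.00167489, -0.99983975,  0.01782316],
       [-0.98566177, -0.00465783, -0.16866882],
       [ 0.16872481, -0.01728511, -0.98551162]]), 't': array([-0.07381478,  0.57819062,  1.10701617])}
{'fov_y': 62.463387834377365, 'cx': 258.1578839207914, 'cy': 193.13313639165858, 'mount': array([[ 5.36059770e-04, -9.53750480e-01, -3.00598959e-01,
         8.34714621e-02],
       [ 9.99999838e-01,  5.68174248e-04, -1.94171620e-05,
         2.62163023e-04],
       [ 1.89311715e-04, -3.00598900e-01,  9.53750631e-01,
        -1.40063772e-01],
       [ 0.00000000e+00,  0.00000000e+00,  0.00000000e+00,
         1.00000000e+00]])}
```

View pics/scene0.png

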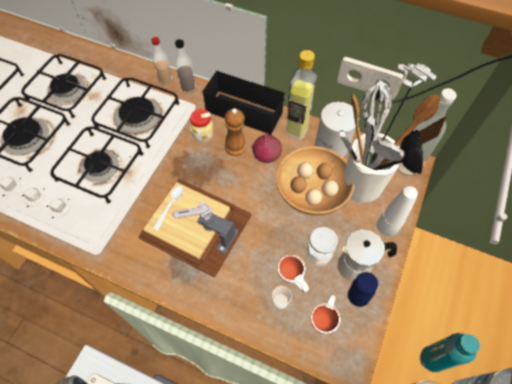

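View pics/top0.png

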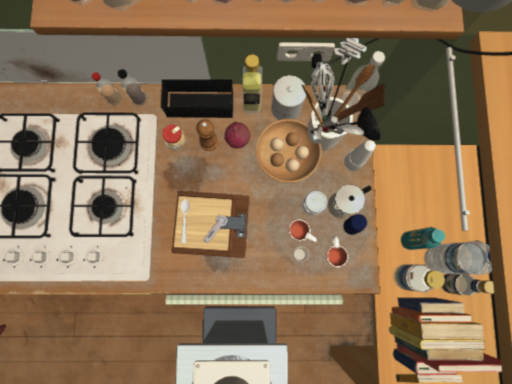

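The scene view shows the stand at about (195,225) and the top view at (212,225). The lever points to lower left in the top view, and the post is on the right. I'll zoom in on both.

```bash
python3 - <<'E'
import cv2,numpy as np
a=cv2.imread("pics/scene0.png")[170:280,130:260];b=cv2.imread("pics/top0.png")[180:270,160:260]
a=cv2.resize(a,(398,336),interpolation=cv2.INTER_CUBIC)
b=cv2.resize(b,(400,360),interpolation=cv2.INTER_CUBIC)
c=np.zeros((360,800,3),np.uint8);c[:336,:398]=a;c[:,400:]=b
cv2.imwrite("pics/crop.png",c)
E
```

```text
(no output)
```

View pics/crop.png

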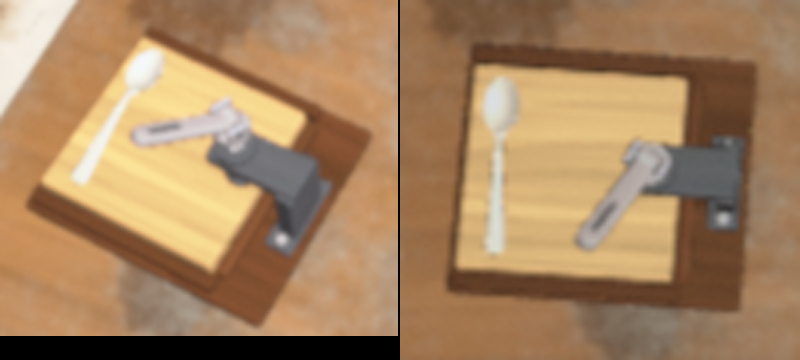

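Top view: pivot at about (223,220.5), tip (207,240.5), and plate corners (179,191), (249,196), (245,257.5), (172,253). Scene view: pivot (206,208.5), tip (175,214). Next I'll triangulate these.

```bash
cat > h.py <<'E'
import numpy as np
from station import ctrl
def ray(n,p):
    c=ctrl.get_calibration(n); f=192/np.tan(np.radians(c["fov_y"]/2))
    R,t=np.array(c["R"]),np.array(c["t"])
    d=R.T@np.array([(p[0]-c["cx"])/f,(p[1]-c["cy"])/f,1]); return -R.T@t,d/np.linalg.norm(d)
def plane(n,p,z):
    o,d=ray(n,p); return o+d*(z-o[2])/d[2]
def tri(rs):
    A=sum(np.eye(3)-np.outer(d,d) for o,d in rs);b=sum((np.eye(3)-np.outer(d,d))@o for o,d in rs)
    x=np.linalg.solve(A,b);return x,[np.linalg.norm(np.cross(x-o,d)) for o,d in rs]
E
python3 - <<'E'
from h import *
np.set_printoptions(precision=4,suppress=True)
piv=tri([ray("top",(223,220.5)),ray("scene",(205.8,208.6))]);tip=tri([ray("top",(207,240.5)),ray("scene",(174.8,214.1))])
print(piv,tip)
print(plane("top",(223,220.5),.137),plane("top",(207,240.5),.19))
C=np.array([plane("top",p,.012) for p in[(178.75,191.25),(248.75,195.75),(245,257.5),(172,253)]])
print(C)
# stand corners order: (+y end,far),(post end,far),(post,near),(open,near)
y=(C[0]+C[3]-C[1]-C[2])/2; x=(C[0]+C[1]-C[2]-C[3])/2
print(np.linalg.norm(y),np.linalg.norm(x),np.degrees(np.arctan2(y[1],y[0])),np.degrees(np.arctan2(x[1],x[0])))
m=C.mean(0); print("axis", m-y/np.linalg.norm(y)*.042)
for n,p in dict(pepper=(207,140),onion=(237,134),cup=(299,230),spooncrop=(285,220)).items(): print(n,plane("top",p,.05))
print(ctrl.get_obs())
E
```

```text
(array([0.4952, 0.0203, 0.1428]), [np.float64(0.0005209178957234483), np.float64(0.0005209178957235647)]) (array([0.4386, 0.0572, 0.19  ]), [np.float64(0.00011921360929465146), np.float64(0.00011921360929477911)])
[0.4955 0.0211 0.137 ] [0.4387 0.0571 0.19  ]
[[ 0.5979  0.166   0.012 ]
 [ 0.5849 -0.0476  0.012 ]
 [ 0.3986 -0.0374  0.012 ]
 [ 0.4114  0.1794  0.012 ]]
0.21556059140034803 0.1867836798128492 86.58172750735976 -3.618229354681257
axis [0.4957 0.0232 0.012 ]
pepper [0.7489 0.0794 0.05  ]
onion [ 0.7685 -0.0111  0.05  ]
cup [ 0.4777 -0.1949  0.05  ]
spooncrop [ 0.5068 -0.1543  0.05  ]
{'time_s': 0.1, 'joint_positions': array([65.3168, 24.2797, 93.4265,  0.0002, 62.3736, -1.09  ]), 'dq': array([-0.0008, -0.0964, -0.1623, -0.0144,  0.0646, -0.0287]), 'joint_efforts': array([  0.0004, -54.5624, -27.4325,   0.0645,   0.0189,  -0.    ]), 'eef_pos': array([0.2499, 0.5723, 0.244 ]), 'tool_rot': array([-179.9202,   -0.0017,  156.4067]), 'ft_force': array([-0.5223,  0.1043, -0.0423]), 'torque': array([-0.0102, -0.0446,  0.0262]), 'gripper_force': 0.0, 'finger_gap': 0.9996358866420226}
```

Emit:
arm_command(rows=[[0,0,-0.55,0.375,-1,0,0],[0,0,-0.55,0.375,-1,0,0],[0,0,-0.55,0.375,-1,0,0],[0,0,-0.55,0.375,-1,0,0],[0,0,-0.55,0.375,-1,0,0],[0,0,-0.55,0.375,-1,0,0],[0,0,-0.55,0.375,-1,0,0],[0,0,-0.55,0.375,-1,0,0],[0,0,-0.55,0.375,-1,0,0],[0,0,-0.55,0.375,-1,0,0],[0,0,-0.55,0.3,-1,0,0],[0,0,-0.55,0.3,-1,0,0]])

```text
time_s: 1.6
eef_pos: [0.4242, 0.0914, 0.2446]
tool_rot: [-180.0, 0.0, 90.2]
ft_force: [0.5, -0.2, -0.4]
finger_gap: 0.004
gripper_force: 0.0
```

Emit:
arm_command(rows=[[0,0,0,0.19,-1,0,0],[0,0,0,0.19,-1,0,0],[0,0,0,0,0,-0.6,0],[0,0,0,0,0,-0.6,0],[0,0,0,0,0,-0.5,0],[0,0,0,0,0,0,0]])

```text
time_s: 2.35
eef_pos: [0.4381, 0.0127, 0.1754]
tool_rot: [-179.8, -0.0, 90.4]
ft_force: [-0.3, 0.8, -0.6]
finger_gap: 0.006
gripper_force: 0.0
```

```bash
cat >> h.py <<'E'
def orbit(f1,n,rho=.056,z1=None,c=(.495,.021)):
    "rows (shares) from the present pose to finger azimuth f1 in n rows, plus angles"
    p=np.array(ctrl.get_obs()["eef_pos"]); v=p[:2]-c; f0=np.degrees(np.arctan2(v[1],v[0]))
    f0+=360*round((f1-f0)/360)
    z1=p[2] if z1 is None else z1
    out=[]
    for k in range(1,n+1):
        f=np.radians(f0+(f1-f0)*k/n); r=np.hypot(*v)+(rho-np.hypot(*v))*k/n
        q=np.array([c[0]+r*np.cos(f),c[1]+r*np.sin(f),p[2]+(z1-p[2])*k/n]); out.append((q-(out and last or p) if False else q))
    P=np.vstack([p]+out); D=np.diff(P,axis=0)/.04
    print("from",round(f0,1),"rad mm",np.hypot(*v)*1e3); print([[0,0,0,*np.round(d,2).tolist(),0] for d in D])
E
sed -i 's/out.append((q-.*$/out.append(q)/' h.py
python3 - <<'E'
from h import *
import cv2
cv2.imwrite("pics/w1.png",ctrl.capture("wrist"))
orbit(140,5)
E
```

```text
from 188.4 rad mm 56.747804974438864
[[0, 0, 0, -0.01, 0.24, 0.0, 0], [0, 0, 0, 0.03, 0.24, 0.0, 0], [0, 0, 0, 0.07, 0.23, 0.0, 0], [0, 0, 0, 0.11, 0.21, 0.0, 0], [0, 0, 0, 0.14, 0.19, 0.0, 0]]
```

View pics/w1.png

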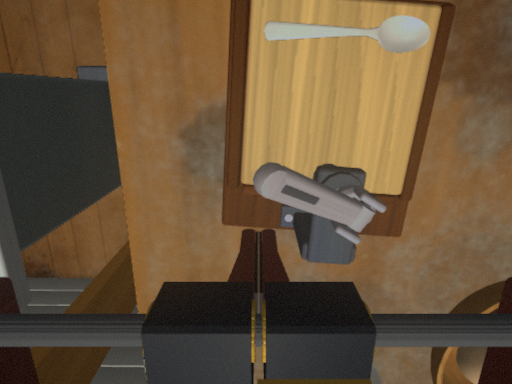

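The wrist view shows the closed fingertips at about (258,240), on the correct (-y) side of the lever. The lever tip is at (270,178). Next I'll push it round clockwise.

Emit:
arm_command(rows=[[0,0,0,-0.01,0.24,0,0],[0,0,0,0.03,0.24,0,0],[0,0,0,0.07,0.23,0,0],[0,0,0,0.11,0.21,0,0],[0,0,0,0.14,0.19,0,0],[0,0,0,0,0,0,0]])

```text
time_s: 3.15
eef_pos: [0.4534, 0.0579, 0.1766]
tool_rot: [180.0, -0.0, 90.4]
ft_force: [-0.0, -1.1, -0.1]
finger_gap: 0.004
gripper_force: 0.0
```

```bash
python3 - <<'E'
from h import *
o=ctrl.get_obs();print(o["ft_force"],o["torque"])
for a,b in((115,3),):orbit(a,b,z1=.175)
E
```

```text
[-8.56249540e-04 -1.05253978e+00 -1.20832717e-01] [-0.04791424  0.05935687  0.02557234]
from 138.4 rad mm 55.605539339473495
[[0, 0, 0, 0.13, 0.14, -0.01, 0], [0, 0, 0, 0.15, 0.12, -0.01, 0], [0, 0, 0, 0.17, 0.09, -0.01, 0]]
```

```bash
python3 - <<'E'
import numpy as np
for s in (10,):
  for f in range(140,-300,-s):
    m=np.radians(f-s/2-90);c=2*.056*np.sin(np.radians(s/2))/.04
    print(f,round(c*np.cos(m),3),round(c*np.sin(m),3),end=' | ')
E
```

```text
140 0.173 0.173 | 130 0.2 0.14 | 120 0.221 0.103 | 110 0.236 0.063 | 100 0.243 0.021 | 90 0.243 -0.021 | 80 0.236 -0.063 | 70 0.221 -0.103 | 60 0.2 -0.14 | 50 0.173 -0.173 | 40 0.14 -0.2 | 30 0.103 -0.221 | 20 0.063 -0.236 | 10 0.021 -0.243 | 0 -0.021 -0.243 | -10 -0.063 -0.236 | -20 -0.103 -0.221 | -30 -0.14 -0.2 | -40 -0.173 -0.173 | -50 -0.2 -0.14 | -60 -0.221 -0.103 | -70 -0.236 -0.063 | -80 -0.243 -0.021 | -90 -0.243 0.021 | -100 -0.236 0.063 | -110 -0.221 0.103 | -120 -0.2 0.14 | -130 -0.173 0.173 | -140 -0.14 0.2 | -150 -0.103 0.221 | -160 -0.063 0.236 | -170 -0.021 0.243 | -180 0.021 0.243 | -190 0.063 0.236 | -200 0.103 0.221 | -210 0.14 0.2 | -220 0.173 0.173 | -230 0.2 0.14 | -240 0.221 0.103 | -250 0.236 0.063 | -260 0.243 0.021 | -270 0.243 -0.021 | -280 0.236 -0.063 | -290 0.221 -0.103 |
```

Emit:
arm_command(rows=[[0,0,0,0.15,0.172,-0.01,0],[0,0,0,0.187,0.157,-0.01,0],[0,0,0,0.212,0.122,-0.01,0],[0,0,0,0,0,0,0]])

```text
time_s: 3.65
eef_pos: [0.4759, 0.0757, 0.1755]
tool_rot: [179.9, -0.0, 90.4]
ft_force: [0.3, 1.0, -0.2]
finger_gap: 0.004
gripper_force: 0.0
```

Emit:
arm_command(rows=[[0,0,0,0.236,0.063,-0.01,0],[0,0,0,0.243,0.021,-0.01,0],[0,0,0,0.243,-0.021,-0.01,0],[0,0,0,0,0,0,0]])

```text
time_s: 4.15
eef_pos: [0.5051, 0.0778, 0.1743]
tool_rot: [179.9, -0.0, 90.4]
ft_force: [-0.5, 0.8, -0.2]
finger_gap: 0.003
gripper_force: 0.1
```

```bash
python3 - <<'E'
from h import *
import cv2
cv2.imwrite("pics/w2.png",ctrl.capture("wrist"))
E
```

```text
(no output)
```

View pics/w2.png

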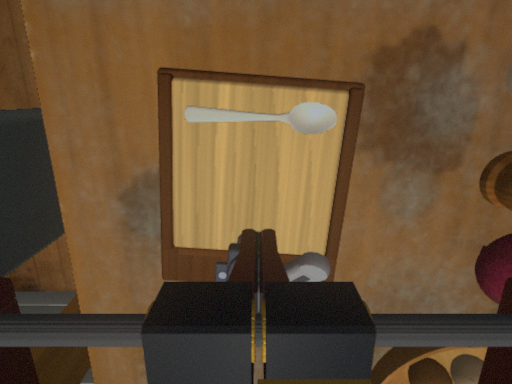

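The lever (tip at (312,268)) is travelling ahead of the fingers, so I'll keep turning.

Emit:
arm_command(rows=[[0,0,0,0.236,-0.063,-0.01,0],[0,0,0,0.221,-0.103,-0.01,0],[0,0,0,0.2,-0.14,-0.01,0],[0,0,0,0,0,0,0]])

```text
time_s: 4.7
eef_pos: [0.5314, 0.065, 0.1732]
tool_rot: [179.9, -0.0, 90.4]
ft_force: [0.5, 0.0, 1.0]
finger_gap: 0.002
gripper_force: 0.0
```

Emit:
arm_command(rows=[[0,0,0,0.173,-0.173,-0.01,0],[0,0,0,0.14,-0.2,-0.01,0],[0,0,0,0.103,-0.221,-0.01,0],[0,0,0,0,0,0,0]])

```text
time_s: 5.2
eef_pos: [0.5474, 0.0408, 0.172]
tool_rot: [179.9, 0.0, 90.4]
ft_force: [-0.7, -0.6, -0.2]
finger_gap: 0.002
gripper_force: 0.0
```

Emit:
arm_command(rows=[[0,0,0,0.063,-0.236,-0.01,0],[0,0,0,0.021,-0.243,-0.01,0],[0,0,0,-0.021,-0.243,-0.01,0],[0,0,0,0,0,0,0]])

```text
time_s: 5.7
eef_pos: [0.5495, 0.0117, 0.1708]
tool_rot: [180.0, 0.0, 90.4]
ft_force: [0.4, 0.9, -0.1]
finger_gap: 0.002
gripper_force: 0.0
```

Emit:
arm_command(rows=[[0,0,0,-0.063,-0.236,-0.01,0],[0,0,0,-0.103,-0.221,-0.01,0],[0,0,0,-0.14,-0.2,-0.01,0],[0,0,0,0,0,0,0]])

```text
time_s: 6.2
eef_pos: [0.5364, -0.0143, 0.1695]
tool_rot: [-180.0, 0.0, 90.4]
ft_force: [-0.5, -0.8, 0.3]
finger_gap: 0.002
gripper_force: 0.0
```

Emit:
arm_command(rows=[[0,0,0,-0.173,-0.173,-0.01,0],[0,0,0,-0.2,-0.14,-0.01,0],[0,0,0,-0.221,-0.103,-0.01,0],[0,0,0,0,0,0,0]])

```text
time_s: 6.7
eef_pos: [0.5122, -0.0305, 0.1682]
tool_rot: [-179.9, 0.0, 90.4]
ft_force: [1.1, 0.1, 0.3]
finger_gap: 0.007
gripper_force: 0.0
```

Emit:
arm_command(rows=[[0,0,0,-0.236,-0.063,-0.01,0],[0,0,0,-0.243,-0.021,-0.01,0],[0,0,0,-0.243,0.021,-0.01,0],[0,0,0,0,0,0,0]])

```text
time_s: 7.2
eef_pos: [0.4833, -0.0326, 0.1671]
tool_rot: [-179.9, 0.0, 90.4]
ft_force: [1.2, -0.5, -0.1]
finger_gap: 0.004
gripper_force: 0.2
```

Emit:
arm_command(rows=[[0,0,0,-0.236,0.063,-0.01,0],[0,0,0,-0.221,0.103,-0.01,0],[0,0,0,-0.2,0.14,-0.01,0],[0,0,0,0,0,0,0]])

```text
time_s: 7.7
eef_pos: [0.4592, -0.0205, 0.1665]
tool_rot: [179.8, 0.1, 90.4]
ft_force: [5.4, -1.9, -0.5]
finger_gap: 0.005
gripper_force: 2.2
```

Contact: the moment is about 0.29 N m. I'll add about 15° more.

Emit:
arm_command(rows=[[0,0,0,-0.09,0.08,0,0],[0,0,0,-0.08,0.09,0,0],[0,0,0,-0.08,0.1,0,0],[0,0,0,0,0,0,0],[0,0,0,0,0,0,0]])

```text
time_s: 8.32
eef_pos: [0.4495, -0.0101, 0.1664]
tool_rot: [179.8, 0.1, 90.4]
ft_force: [5.2, -3.9, 0.6]
finger_gap: 0.006
gripper_force: 2.8
```

```bash
python3 - <<'E'
from h import *
o=ctrl.get_obs();v=o["eef_pos"][:2]-np.array([.495,.021]);F=o["ft_force"]
print(o["eef_pos"],F,v[0]*F[1]-v[1]*F[0],np.degrees(np.arctan2(v[1],v[0])),o["torque"])
E
```

```text
[ 0.44948693 -0.01010238  0.16641734] [ 5.22667418 -3.85786497  0.6460812 ] 0.33814528134127875 -145.65237715588717 [-0.7407552  -0.93165314 -0.01931051]
```

Emit:
arm_command(rows=[[0,0,0,-0.055,0.1,0,0],[0,0,0,-0.05,0.1,0,0],[0,0,0,0,0,0,0]])

```text
time_s: 8.7
eef_pos: [0.4452, -0.0022, 0.1664]
tool_rot: [179.8, 0.1, 90.5]
ft_force: [4.9, -5.4, -0.3]
finger_gap: 0.008
gripper_force: 3.1
```

```bash
cat > m.py <<'E'
from h import *
import cv2,sys
for k in range(3):
    o=ctrl.get_obs();v=o["eef_pos"][:2]-np.array([.495,.021]);F=o["ft_force"]
    print(o["eef_pos"].round(4),F.round(1),"M",round(v[0]*F[1]-v[1]*F[0]+o["torque"][2],3),"phi",round(np.degrees(np.arctan2(v[1],v[0])),1),"r",np.hypot(*v).round(4),o["torque"].round(2))
    im=ctrl.capture("wrist")
cv2.imwrite(f"pics/{sys.argv[1]}.png",im)
E
python3 m.py w3
```

```text
[ 0.4452 -0.0022  0.1664] [ 4.9 -5.4 -0.3] M 0.381 phi -155.0 r 0.0549 [-0.95 -0.81 -0.  ]
[ 0.4452 -0.0022  0.1664] [ 4.9 -5.  -0.6] M 0.338 phi -155.0 r 0.0549 [-0.91 -0.84 -0.02]
[ 0.4452 -0.0022  0.1663] [ 6.8 -5.9 -0.6] M 0.436 phi -155.0 r 0.055 [-0.89 -0.87 -0.02]
```

View pics/w3.png

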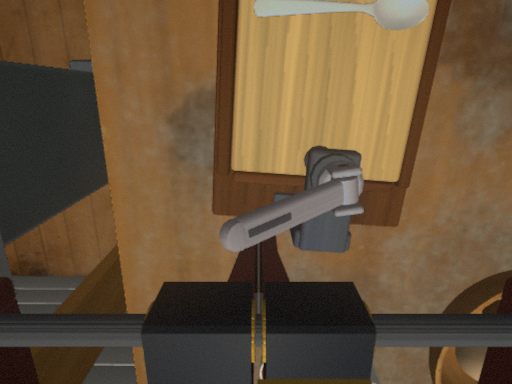

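The wrist view shows the lever tip at about (233,236), the inlay at about (270,222) and the pivot at about (346,186). I'll check the lever's true azimuth by ray casting.

```bash
cat >> h.py <<'E'
from scipy.spatial.transform import Rotation as Ro
def wr(p,z):
    c=ctrl.get_calibration("wrist"); f=192/np.tan(np.radians(c["fov_y"]/2)); m=np.array(c["mount"]);o=ctrl.get_obs()
    R=Ro.from_euler("xyz",o["tool_rot"],degrees=True).as_matrix()
    O=R@m[:3,3]+o["eef_pos"]; d=R@m[:3,:3]@np.array([(p[0]-c["cx"])/f,(p[1]-c["cy"])/f,1])
    return O+d*(z-O[2])/d[2]
E
python3 - <<'E'
from h import *
P=wr((346,187),.124);T=wr((230,238),.177);M=wr((270,221),.160)
print(P,T,M,np.degrees(np.arctan2(*(T-[.495,.021,0])[1::-1])),np.hypot(*(T-[.495,.021,0])[:2]),np.degrees(np.arctan2(*(M-[.495,.021,0])[1::-1])))
E
```

```text
[0.49760143 0.02796769 0.124     ] [0.43218095 0.01932269 0.177     ] [0.4507361  0.02059644 0.16      ] -178.4705326637107 0.06284144045200084 -179.47763588837697
```

Emit:
arm_command(rows=[[0,0,0,-0.035,0.1,0,0],[0,0,0,-0.015,0.05,0,0],[0,0,0,0,0,0,0],[0,0,0,0,0,0,0]])

```text
time_s: 9.35
eef_pos: [0.4432, 0.0035, 0.1663]
tool_rot: [179.8, 0.1, 90.5]
ft_force: [5.8, -7.5, -1.3]
finger_gap: 0.008
gripper_force: 3.6
```

```bash
python3 m.py w4
```

```text
[0.4432 0.0035 0.1663] [ 5.8 -7.5 -1.3] M 0.456 phi -161.4 r 0.0546 [-1.21 -0.98 -0.03]
[0.4432 0.0035 0.1663] [ 5.5 -6.5 -2.2] M 0.382 phi -161.4 r 0.0546 [-1.21 -0.98 -0.05]
[0.4433 0.0035 0.1663] [ 6.4 -7.2 -1.1] M 0.407 phi -161.3 r 0.0546 [-1.21 -1.01 -0.08]
```

Snug: about 0.42 N m, which is about 60 N. Next I'll back off, rise and look before folding the lever.

Emit:
arm_command(rows=[[0,0,0,0.05,-0.2,0,0],[0,0,0,0.05,-0.3,0,0],[0,0,0,0,0,0.5,0],[0,0,0,0,0,0.9,0],[0,0,0,0,0,0,0]])

```text
time_s: 10.12
eef_pos: [0.4469, -0.0161, 0.2236]
tool_rot: [179.8, 0.0, 90.4]
ft_force: [-0.1, 0.5, 0.1]
finger_gap: 0.001
gripper_force: 0.0
```

```bash
python3 m.py w5
```

```text
[ 0.4469 -0.0161  0.2236] [-0.1  0.5  0.1] M -0.04 phi -142.4 r 0.0608 [-0.09  0.04 -0.01]
[ 0.446  -0.016   0.2224] [-0.1  0.  -0.2] M 0.018 phi -143.0 r 0.0614 [-0.03  0.03  0.02]
[ 0.4453 -0.0159  0.2215] [ 0.9 -0.3  0.3] M 0.051 phi -143.4 r 0.0619 [-0.03  0.07  0.  ]
```

View pics/w5.png

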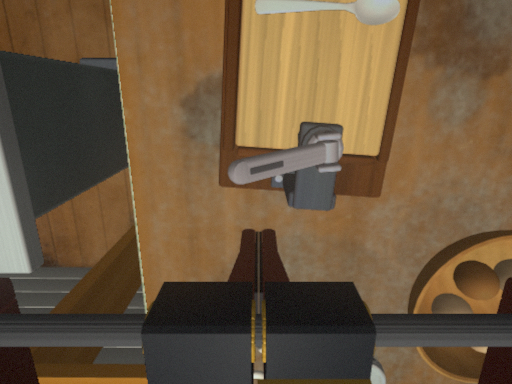

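The lever tip is at about (235,172), the inlay at about (267,165) and the pivot at about (328,148).

```bash
python3 - <<'E'
from h import *
P=wr((328,148),.124);T=wr((235,172),.174);M=wr((267,165),.158)
for q in(P,T,M):
  v=q-[.495,.021,0];print(q.round(4),np.degrees(np.arctan2(v[1],v[0])),np.hypot(*v[:2]))
print(ctrl.get_obs()["eef_pos"])
E
```

```text
[0.4967 0.0289 0.124 ] 77.83697862622785 0.008077767395621716
[0.4304 0.022  0.174 ] 179.0696705017958 0.06463295168803544
[0.4502 0.023  0.158 ] 177.4343620339915 0.04487665834442577
[ 0.44499504 -0.01576712  0.2210253 ]
```

Emit:
arm_command(rows=[[0,0,0,0.04,0.48,0,0],[0,0,0,0.04,0.49,0,0],[0,0,0,0,0,-0.25,0],[0,0,0,0,0,-0.25,0],[0,0,0,0,0,0,0]])

```text
time_s: 10.9
eef_pos: [0.4479, 0.0227, 0.2004]
tool_rot: [-179.8, 0.0, 90.4]
ft_force: [0.1, 0.4, 0.9]
finger_gap: 0.008
gripper_force: 0.0
```

Emit:
arm_command(rows=[[0,0,0,-0.11,0,-0.17,0],[0,0,0,-0.1,0,-0.175,0],[0,0,0,-0.08,0,-0.18,0],[0,0,0,0,0,0,0]])

```text
time_s: 11.4
eef_pos: [0.4378, 0.0229, 0.1812]
tool_rot: [179.9, 0.0, 90.4]
ft_force: [0.6, -1.3, 3.0]
finger_gap: 0.004
gripper_force: 1.5
```

Emit:
arm_command(rows=[[0,0,0,-0.06,0,-0.19,0],[0,0,0,-0.05,0,-0.19,0],[0,0,0,-0.02,0,-0.19,0],[0,0,0,0,0,0,0]])

```text
time_s: 11.9
eef_pos: [0.4313, 0.0228, 0.1579]
tool_rot: [-179.9, 0.0, 90.4]
ft_force: [-1.2, -1.0, 3.1]
finger_gap: 0.007
gripper_force: 1.2
```

```bash
python3 m.py w6
```

```text
[0.4313 0.0228 0.1579] [-1.2 -1.   3.1] M 0.052 phi 178.4 r 0.0637 [-0.24  0.27 -0.02]
[0.4316 0.0229 0.1579] [-0.6 -1.   1.3] M 0.036 phi 178.3 r 0.0634 [-0.19  0.13 -0.03]
[0.4319 0.023  0.158 ] [-0.1 -0.3 -0.6] M 0.013 phi 178.2 r 0.0631 [-0.07  0.09 -0.01]
```

View pics/w6.png

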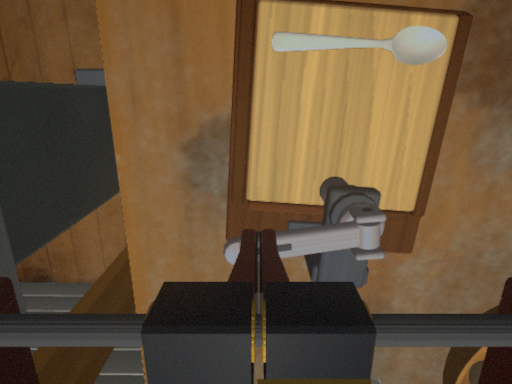

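The fingertips sit on the lever, which has folded most of the way and has its tip at (233,250). I'll keep pressing down to the stop.

Emit:
arm_command(rows=[[0,0,0,-0.02,0,-0.15,0],[0,0,0,0,0,-0.12,0],[0,0,0,0,0,0,0]])

```text
time_s: 12.42
eef_pos: [0.4309, 0.0231, 0.1473]
tool_rot: [-179.9, 0.0, 90.4]
ft_force: [-2.7, -0.8, 5.7]
finger_gap: 0.007
gripper_force: 2.9
```

Emit:
arm_command(rows=[[0,0,0,0,0,-0.07,0],[0,0,0,0,0,-0.05,0],[0,0,0,0,0,0,0]])

```text
time_s: 12.8
eef_pos: [0.4309, 0.0231, 0.145]
tool_rot: [-179.9, 0.0, 90.4]
ft_force: [-15.1, -1.8, 48.1]
finger_gap: 0.002
gripper_force: 24.1
```

Sharp rise at the stop, and the tip is at z≈0.123 as expected for a level lever. I'll retreat upward and look.

Emit:
arm_command(rows=[[0,0,0,0,0,0.2,0],[0,0,0,0,0,0.7,0],[0,0,0,0,-0.6,1,0],[0,0,0,0,-1,0.8,0],[0,0,0,0,-1,0,0],[0,0,0,0,0,0,0],[0,0,0,0,0,0,0]])

```text
time_s: 13.68
eef_pos: [0.4311, -0.0805, 0.25]
tool_rot: [-180.0, -0.0, 90.4]
ft_force: [0.6, -0.5, 0.7]
finger_gap: 0.011
gripper_force: 0.0
```

```bash
python3 m.py w7; python3 - <<'E'
from h import *
import cv2
a=ctrl.capture("scene")[150:270,120:280];w=cv2.imread("pics/w7.png")
c=np.zeros((384,800,3),np.uint8);c[:,:512]=w;c[:216,512:]=cv2.resize(a,(288,216),interpolation=2)
cv2.imwrite("pics/f.png",c)
E
```

```text
[ 0.4311 -0.0805  0.25  ] [ 0.6 -0.5  0.7] M 0.098 phi -122.2 r 0.1199 [-0.09  0.07  0.  ]
[ 0.4311 -0.0801  0.25  ] [ 0.2 -0.2 -0.2] M 0.056 phi -122.3 r 0.1196 [-0.04  0.06  0.02]
[ 0.4312 -0.0799  0.25  ] [ 0.5 -0.9  0.4] M 0.144 phi -122.3 r 0.1194 [-0.09  0.02  0.03]
```

View pics/f.png

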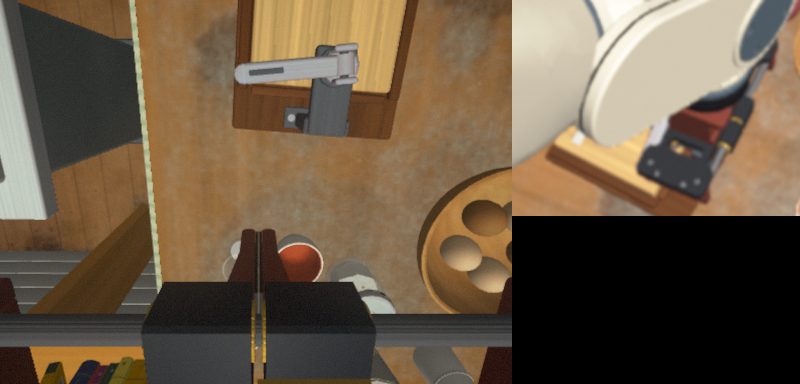

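The lever looks level, with its tip at (237,73). As a last check I'll compute its horizontal length (88 mm when level), then hand in.

```bash
python3 - <<'E'
from h import *
T=wr((237,73),.119);P=wr((346,64),.119);print(T,P,np.linalg.norm(T-P),np.hypot(*(T[:2]-[.495,.021])))
if np.hypot(*(T[:2]-[.495,.021]))>.082: print(ctrl.finish_job())
E
```

```text
[0.41306235 0.0189221  0.119     ] [0.49983961 0.02639315 0.119     ] 0.08709827579033018 0.08196399608034387
```

The pivot-to-tip length is 87 mm and the stop force was clear, so the lever is level. Handing in.

```bash
python3 -c "
from station import ctrl
print(ctrl.finish_job())"
```

```text
the job is handed in; nothing more can be done
None
```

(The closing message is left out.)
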